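Thread the clay beads on a skewer and hang them on the drying rack

TASK

Take the steel skewer off its wooden rest by the handle and run it through the three clay beads lying in the trough, pushing on gently until the row is pressed up solid between the skewer's brass collar and the trough's stop; the dry clay chips if it is forced. Then lift the beads off together on the skewer, so that none slides off, and lay it down gently on the empty wire rack, the bare neck behind the collar in one fork and the free end of the rod in the other with all three beads between the forks. Let go and leave everything else on the table alone.

Things in the scene. Friction and masses are not known exactly. Their poses are not given: they have to be found in the camera images.
- skewer_grip (a point): Centre of the skewer's orange wooden handle: 90 mm long, 14 wide, 16 high; loose, 52 g. x runs along the skewer to its point, z up. A 6 mm steel rod on the handle's axis: from this point the handle ends at +45 mm, bare neck to +61, brass collar (18 mm disc) to +65, bare rod to +191, tapered point to +201. Starts level, axis 42 mm above the table, on the wooden rest; points to about +y.
- skewer_span (a point): Point on the rod's axis half-way between the skewer's two places of support (the middle of its neck and a spot on the rod 110 mm beyond it): 110 mm from skewer_grip towards the point. Same axes as skewer_grip.
- bead_green: Loose dry-clay bead, green band: a cylinder 34 mm across, 22 mm long, with a straight 8.5 mm bore along its x axis; about 32 g; origin at its centre. Lies in the trough, bore along the groove and 50 mm above the table. The three beads lie in any order, gaps of a few mm between them; they slide along the groove when pushed. Clay chips above 15 N.
- bead_pink: The same bead with a pink band.
- bead_yellow: The same bead with a yellow band.
- trough: Fixed wooden threading trough, an open 90 degree V groove along its x axis; origin on the table under the groove's axis, z up. The groove runs from x = -55 mm (open end, the skewer enters here towards +x) to +85 mm; walls 44 mm high; the axis of the beads in it is at y = 0, 50 mm up. A stop is clamped across its +x part (see trough_axis).
- trough_axis (a point): Point on the axis of the bead row, 50 mm above the trough's origin, same axes. The aluminium stop: two cheeks 57 mm high with a 14 mm gap, open at the top, for the rod; beads bear on the cheeks, and it does not give. It slides for setting and is not measured: its bead face is anywhere from x = +35 to +57 mm, so feel for it. Three closed-up beads are 66 mm long.
- rack_seat (a point): Half-way between the two Y forks of the empty wire rack (fixed), at the axis height of a seated 6 mm rod, 75 mm above the table, z up. The forks (6 mm wire) stand 55 mm either side along x; a seated skewer lies along x with its skewer_span point here, either way round. Prongs spread at 45 degrees to 31 mm, tips 10 mm above the seated axis. The rack with a full skewer is not used.
- rest: Fixed low wooden rest that carries the skewer at the start: base 135 x 60 x 10 mm, two V-notched uprights 55 mm either side of its origin along x, up to 50 mm high. Origin on the table under its centre. The rest and the rack may stand on either side of the robot.
- brush: Loose paint brush lying on the table, 180 mm long, 13 mm high. Leave alone.
- tweezers: Loose steel tweezers lying on the table, 170 mm long, 8 mm high. Leave alone.
- paint: Loose paint bottle, 40 mm across, 92 mm tall. Leave alone.
- jar: Loose glass terrarium jar, 136 mm across, 120 mm tall. Leave alone.
- bead_blue: Loose spare bead with a blue band lying on the table, 34 mm across, not part of the job. Leave alone.
Not all that is in view belongs to the job. What is shaped like the part that bears rack_seat but green is not meant.

How it is judged:
On the way, in this order (a step that is already met when the one before it is completed fails the run):
1. skewer through all three beads in the trough, the row closed up against the collar (no more than 3.5 mm of gaps in all) and pressed against the stop with at least 2 N (x of bead_green in the frame of skewer_grip between 0.072 and 0.1235 m and y of bead_green in the frame of skewer_grip between -0.005 and 0.005 m and z of bead_green in the frame of skewer_grip between -0.005 and 0.005 m and x of bead_pink in the frame of skewer_grip between 0.072 and 0.1235 m and y of bead_pink in the frame of skewer_grip between -0.005 and 0.005 m and z of bead_pink in the frame of skewer_grip between -0.005 and 0.005 m and x of bead_yellow in the frame of skewer_grip between 0.072 and 0.1235 m and y of bead_yellow in the frame of skewer_grip between -0.005 and 0.005 m and z of bead_yellow in the frame of skewer_grip between -0.005 and 0.005 m and height (world z) of each of bead_green, bead_pink, bead_yellow below 0.058 m and contact force between any of bead_green, bead_pink, bead_yellow and trough above 2 N), for 0.02 s.
2. all three beads are lifted clear above the trough together on the skewer (x of bead_green in the frame of skewer_grip between 0.072 and 0.165 m and y of bead_green in the frame of skewer_grip between -0.005 and 0.005 m and z of bead_green in the frame of skewer_grip between -0.005 and 0.005 m and x of bead_pink in the frame of skewer_grip between 0.072 and 0.165 m and y of bead_pink in the frame of skewer_grip between -0.005 and 0.005 m and z of bead_pink in the frame of skewer_grip between -0.005 and 0.005 m and x of bead_yellow in the frame of skewer_grip between 0.072 and 0.165 m and y of bead_yellow in the frame of skewer_grip between -0.005 and 0.005 m and z of bead_yellow in the frame of skewer_grip between -0.005 and 0.005 m and height (world z) of each of bead_green, bead_pink, bead_yellow above 0.075 m), for 0.1 s.
At the end, for the whole second after the job is handed in: The skewer lies in both forks of the rack: its span point within 9 mm along the rack and 4 mm sideways and in height of the rack's seat point, its rod within 0.06 rad of the rack's axis; all three beads are on the rod between the collar and the far fork, at rest; the gripper has let go (x of skewer_span in the frame of rack_seat between -0.009 and 0.009 m and y of skewer_span in the frame of rack_seat between -0.004 and 0.004 m and z of skewer_span in the frame of rack_seat between -0.004 and 0.004 m and angle between the x axis of skewer_grip and the x axis of rack_seat, either way round below 0.06 rad and x of bead_green in the frame of skewer_grip between 0.072 and 0.152 m and y of bead_green in the frame of skewer_grip between -0.005 and 0.005 m and z of bead_green in the frame of skewer_grip between -0.005 and 0.005 m and x of bead_pink in the frame of skewer_grip between 0.072 and 0.152 m and y of bead_pink in the frame of skewer_grip between -0.005 and 0.005 m and z of bead_pink in the frame of skewer_grip between -0.005 and 0.005 m and x of bead_yellow in the frame of skewer_grip between 0.072 and 0.152 m and y of bead_yellow in the frame of skewer_grip between -0.005 and 0.005 m and z of bead_yellow in the frame of skewer_grip between -0.005 and 0.005 m and linear speed of each of bead_green, bead_pink, bead_yellow below 0.02 m/s); the robot touches nothing.
It fails at once if a bead is pushed against the trough or its stop with more than 15 N (contact force between any of bead_green, bead_pink, bead_yellow and trough above 15 N).
It fails at once if the skewer is dropped or pressed on the rack with more than 20 N (contact force between rack and anything else above 20 N).
It fails at once if the brush, tweezers, paint bottle, jar or spare bead is moved by more than 15 mm (distance of any of brush, tweezers, paint, jar, bead_blue from where it was at the start of the episode above 0.015 m).
It also fails if it takes over 59 s, if anything falls off the work surface, if the arm or the gripper's body presses on something with over 40 N, if the wrist force passes 120 N, or if a joint passes its speed limit or range.

ROBOT

A 7-joint arm with a two-finger parallel gripper is mounted at the origin on the work surface. World frame = base frame: x ahead of the robot, y to its left, z up, the work surface at z = 0. Lengths are in m, angles in rad, forces in N, time in s.
With the tool pointing down it reaches from about 0.4 to 0.85 m from the base axis. Payload 10.4 kg.
Tool frame: the origin (TCP) lies on the centre line of the jaws, within the pads' length; the fingertips stand 17 mm ahead of it and the grasp point (between the pads) lies 2 mm behind it; z points along the fingers, y is the line along which they close (so a half turn about z gives the same grasp; the last joint's range is limited). The gripper opens to 85 mm and grips with 20 to 120 N. Pads are 22 mm wide; open, the fingers measure 114 mm over their backs; the gripper's body (76 mm by 85 mm) begins 54 mm behind the grasp point. The pads swing forward as they close: fully open they stand 13 mm farther back than shut.
Start: joints at [1.139, 0.332, -0.065, 1.46, 0.022, 1.35, -0.088], TCP at [0.248, -0.574, 0.248] pointing down, gripper open.
Joint ranges: [-2.6, 2.6], [-0.5, 2.12], [-1.47, 1.34], [0.16, 2.42], [-1.27, 4.41], [0.06, 2.06], [-2.6, 2.6]. Speed limits (rad/s): [2.22, 2.22, 2.79, 2.79, 3.14, 3.14, 3.14].

INTERFACE

Orientations are given as a unit quaternion [x, y, z, w].
In Python, from workcell import sensors, imaging, order, spotter gives the robot as it stands. The module is installed in compiled form; this text tells all that it offers.
- The arm moves only by the shell command python3 -m inch 'ROWS' [FORCE]. ROWS is JSON, a list that holds one entry, the list of rows, each a list of 7 numbers: the shift along the tool's x, y, z in m, then the turn, a rotation vector about the tool's x, y, z in rad, then the closure, from -1 (fully open) to 1 (shut). In form: [[[x, y, z, ax, ay, az, hand], ...]]. A call has 1 to 10 rows; each row is the pose to reach, as a shift and turn from the pose commanded when the call began, along the tool's axes at that moment; what a row does not reach only later rows make up. A row lasts 1/10 s, in which the tool goes at most 50 mm and 8.59 degrees, less where a joint would pass 70% of its speed; a pose out of reach is approached as far as the arm can. A call with a gripper value outside its range is refused whole. The fingers move at their own pace and stop on an object; FORCE is the grip in N (left out, the last holds). Time passes only in rows, so rows that repeat a pose let the fingers close. It gives the time, the measured TCP pose, the force, the opening and the grip force at its end, in the units of the state.
- sensors.get_obs(): the state, without advancing time (a new reading comes with each control period).
- imaging.camera(name): name is "side" or "top" or "wrist"; returns the picture (420x560x3 uint8, blue, green, red); there is no depth.
- imaging.calibration(name): a dict with "mtx" (3x3 intrinsics, pixels), "R" (3x3) and "t" (3): a world point X has camera coordinates R X + t; the wrist camera has in their place "tool_from_camera" (4x4, takes a point from camera to tool coordinates, whose origin is the TCP and whose axes are the flange's). Camera axes: x right, y down, z forward; pixel columns grow to the right and rows downward; lengths in m; the calibration is good to about 2 mm. A picture is of the moment at which its call begins: read the wrist's pose just before it. calibration takes no time and is no camera call.
- order.hand_in(): hands the job in; it is judged then, once.
Trained networks look in the newest picture that a camera, given by its name, has taken for a name from the list of things; names that differ only in an ending like _2 or _b are one class to them, and where a whole thing is asked for, a point or a joint stands for the part that bears it (a point fixed in the world has none). Each returns a list of dicts, best first, with "conf" (0 to 1); they miss things now and then, are a little off and sometimes report something else, mostly with a low value. They report only what shows in the picture. A call takes as long as a camera call. They do not tell look-alikes from the thing itself.
- spotter.look_for(label, camera): "pixel" ([column, row] in pixels, amid what is visible of it).
The state is a dict: "clock": time; "joint_pos": joint angles; "joint_velocities": joint speeds; "tau": joint torques, N m; "position": TCP position; "ee_rot": TCP orientation; "ft_force": force on the tool from outside, world axes, zero at the start; "torque": the same for the moment, N m; "grip_width": opening from 0.0 (shut) to 1.0 (fully open); "grasp_force": force on a finger pad.
Only numpy, scipy, OpenCV 4.12 (cv2) and the standard library are available. Lean on these libraries where they do the work, as an engineer would, in place of code of your own. Each camera call takes 0.05 s, during which the arm holds its last target. There are 200 camera calls.

## Working session

There is one attempt and no reset: what is moved stays moved. The work goes in short steps, Python scripts to look and compute and a shell command to move; the robot and the scene stay as the last step left them, time stands still between calls to the robot, and variables do not carry over. Pictures are saved under pics/ and viewed, at most 10 in all, crops included, and the job is handed in when it is done.

```bash
mkdir -p pics
cat > h.py <<'E'
import numpy as np, cv2
from scipy.spatial.transform import Rotation as Rn
from workcell import sensors, imaging, order, spotter
def cal(name, obs=None):
    c=imaging.calibration(name); K=np.array(c["mtx"])
    if name=="wrist":
        T=np.eye(4); T[:3,:3]=Rn.from_quat(obs["ee_rot"]).as_matrix(); T[:3,3]=obs["position"]
        M=np.linalg.inv(T@np.array(c["tool_from_camera"])); return K,M[:3,:3],M[:3,3]
    return K,np.array(c["R"]),np.array(c["t"])
def unproj(px,z,k):
    K,R,t=k; d=R.T@np.linalg.solve(K,[px[0],px[1],1.]); o=-R.T@t
    return o+d*(z-o[2])/d[2]
def proj(X,k):
    K,R,t=k; p=K@(R@np.array(X)+t); return p[:2]/p[2]
def tri(obs):  # [(px,k),...]
    A=[];b=[]
    for px,k in obs:
        K,R,t=k; d=R.T@np.linalg.solve(K,[px[0],px[1],1.]); d/=np.linalg.norm(d); P=np.eye(3)-np.outer(d,d); A.append(P); b.append(P@(-R.T@t))
    A=np.vstack(A);b=np.hstack(b); return np.linalg.lstsq(A,b,rcond=None)[0]
def totool(Xw,obs):
    return Rn.from_quat(obs["ee_rot"]).inv().apply(np.array(Xw)-obs["position"])
E
python3 - <<'E'
from h import *
o=sensors.get_obs(); print(o)
for n in ["top","side"]:
    im=imaging.camera(n); cv2.imwrite(f"pics/{n}0.png",im)
    k=cal(n); print(n, -k[1].T@k[2])
    for l in ["skewer_grip","trough","rack_seat","rest","bead_green","bead_pink","bead_yellow","jar","paint","brush","tweezers","bead_blue"]:
        r=spotter.look_for(l,n)
        print(l,[(np.round(d["pixel"]).tolist(),round(d["conf"],2),np.round(unproj(d["pixel"],0.04,k)[:2],3).tolist()) for d in r[:3]])
E
```

```text
{'clock': 0.0, 'joint_pos': array([ 1.13940451,  0.33285106, -0.06471545,  1.46095812,  0.02160812,
        1.34986545, -0.08849361]), 'joint_velocities': array([-0.00117485,  0.00024861,  0.0004494 ,  0.00065355, -0.00058003,
        0.00111855,  0.00061841]), 'tau': array([-1.13170918e-03, -6.25446153e+01,  4.89578792e-02, -3.91614461e+01,
        1.62538775e-02,  9.78143566e-03,  1.90987595e-05]), 'position': array([ 0.24830246, -0.57318092,  0.24752092]), 'ee_rot': array([ 9.79179067e-01,  2.02997230e-01, -1.73315481e-04, -6.70998541e-04]), 'ft_force': array([ 0.41394675, -0.34717017, -0.80199053]), 'torque': array([ 0.01542509, -0.00847473,  0.01011531]), 'grasp_force': 0.0, 'grip_width': 0.9993825724250227}
top [ 0.2939512  -0.05653774  1.36031543]
skewer_grip [([201.0, 232.0], 0.51, [0.435, 0.216])]
trough [([246.0, 192.0], 0.78, [0.569, 0.078])]
rack_seat [([417.0, 296.0], 0.91, [0.25, -0.473]), ([342.0, 284.0], 0.89, [0.281, -0.237]), ([330.0, 234.0], 0.87, [0.439, -0.197])]
rest [([178.0, 235.0], 0.81, [0.422, 0.29]), ([291.0, 138.0], 0.55, [0.758, -0.065])]
bead_green [([2
[... 327 characters left out ...]
32, [0.56, 0.076])]
side [0.00099877 0.98377682 0.79002985]
skewer_grip [([255.0, 281.0], 0.88, [0.432, 0.217])]
trough [([231.0, 236.0], 0.91, [0.565, 0.09])]
rack_seat [([412.0, 174.0], 0.95, [0.229, -0.427]), ([314.0, 201.0], 0.93, [0.44, -0.156]), ([377.0, 207.0], 0.62, [0.271, -0.196])]
rest [([245.0, 316.0], 0.93, [0.399, 0.321])]
bead_green [([240.0, 216.0], 0.67, [0.592, -0.002])]
bead_pink [([246.0, 209.0], 0.61, [0.591, -0.037])]
bead_yellow []
jar [([128.0, 283.0], 0.97, [0.684, 0.343])]
paint [([199.0, 185.0], 0.81, [0.782, -0.094])]
brush [([272.0, 219.0], 0.61, [0.505, -0.024])]
tweezers [([219.0, 287.0], 0.74, [0.493, 0.267])]
bead_blue [([258.0, 283.0], 0.75, [0.421, 0.219])]
```

View pics/top0.png

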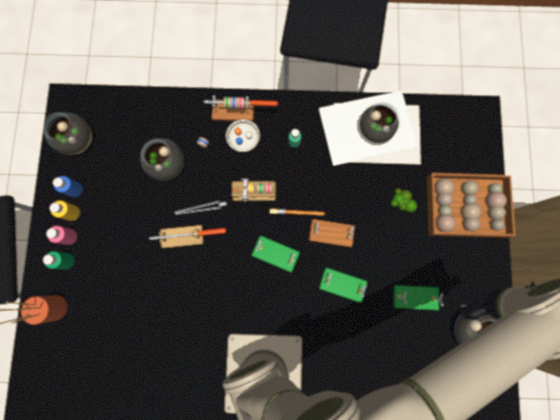

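View pics/side0.png

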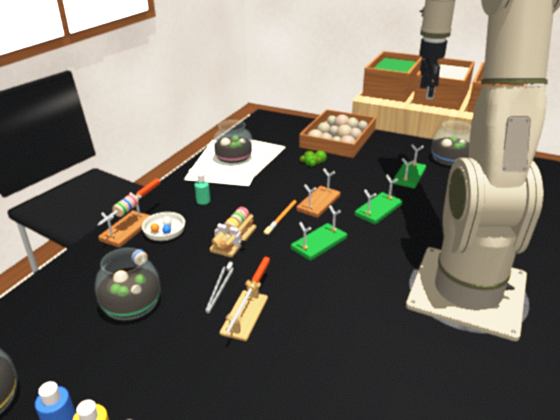

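Run:
```python
from h import *
k=cal("top")
for n,p,z in [("handle end",(225,231),.042),("handle start",(203,233),.042),("tip",(150,239),.042),("trough",(254,190),.05),("rack",(332,233),.04),("rest",(181,236),.01)]: print(n,unproj(p,z,k))
c=imaging.calibration("wrist");print(np.round(c["tool_from_camera"],3),np.round(c["mtx"]))
im=cv2.imread("pics/top0.png"); cv2.imwrite("pics/crop.png",cv2.resize(im[170:310,140:450],None,fx=2.5,fy=2.5,interpolation=cv2.INTER_CUBIC))
o=sensors.get_obs()
for g in [(.47,.17,.33)]:
  print(totool(g,o))
```

```text
handle end [0.43928073 0.14003427 0.042     ]
handle start [0.4307881  0.21048563 0.042     ]
tip [0.40659353 0.37938806 0.042     ]
trough [0.57521444 0.0515593  0.05      ]
rack [ 0.44291283 -0.204934    0.04      ]
rest [0.42212717 0.288767   0.01      ]
[[ 0.001 -0.963 -0.269  0.068]
 [ 1.     0.     0.001 -0.001]
 [-0.001 -0.269  0.963 -0.126]
 [ 0.     0.     0.     1.   ]] [[339.   0. 277.]
 [  0. 339. 208.]
 [  0.   0.   1.]]
[ 0.49883924 -0.59419362 -0.08170297]
```

View pics/crop.png

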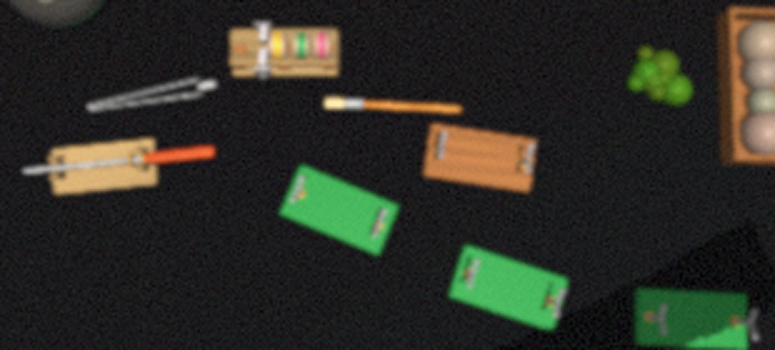

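Candidates: skewer on the pale rest, handle at top px (212,232), versus the skewer on the full rack, handle (262,103). Racks: brown empty one (332,233) versus green ones (276,254), (343,285), (417,296) and the full brown one (235,110). I choose the skewer at (212,232) and the rack at (332,233). The crop confirms both, and shows the trough at (254,190) with its stop on the +y end.

```bash
python3 -m inch '[[[0.487,-0.566,-0.052,0,0,-1.27,-1],[0.487,-0.566,-0.052,0,0,-1.27,-1],[0.487,-0.566,-0.052,0,0,-1.27,-1],[0.487,-0.566,-0.052,0,0,-1.27,-1],[0.487,-0.566,-0.052,0,0,-1.27,-1],[0.487,-0.566,-0.052,0,0,-1.27,-1],[0.487,-0.566,-0.052,0,0,-1.27,-1],[0.487,-0.566,-0.052,0,0,-1.27,-1],[0.487,-0.566,-0.052,0,0,-1.27,-1],[0.487,-0.566,-0.052,0,0,-1.27,-1]]]' 60
python3 - <<'E'
from h import *
o=sensors.get_obs(); print(totool((.47,.14,.30),o), Rn.from_quat(o["ee_rot"]).as_matrix()[:,0],o["joint_pos"])
E
```

```text
clock: 2.3
position: [0.3969, -0.0952, 0.2835]
ee_rot: [0.667, 0.745, -0.0, 0.001]
ft_force: [1.1, -0.4, -0.2]
grip_width: 1.001
grasp_force: 0.0
[ 0.22569077  0.09867477 -0.01667198] [-0.11038787  0.99388796 -0.00111387] [ 0.76022273 -0.16310268 -0.5608187   1.90145785 -0.08726257  1.37826237
  0.33266567]
```

```bash
python3 -m inch '[[[0.045,0.02,-0.003,0,0,0,-1],[0.09,0.04,-0.007,0,0,0,-1],[0.135,0.06,-0.01,0,0,0,-1],[0.18,0.08,-0.013,0,0,0,-1],[0.225,0.1,-0.017,0,0,0,-1],[0.225,0.1,-0.017,0,0,0,-1],[0.225,0.1,-0.017,0,0,0,-1]]]' 60
python3 - <<'E'
from h import *
o=sensors.get_obs(); im=imaging.camera("wrist"); cv2.imwrite("pics/w1.png",im); np.save("w1.npy",np.r_[o["position"],o["ee_rot"]]); k=cal("wrist",o)
for l,z in [("skewer_grip",.042),("bead_green",.05),("bead_pink",.05),("bead_yellow",.05),("rack_seat",.04),("rest",.01),("trough",.04)]:
    print(l,[(np.round(d["pixel"]).tolist(),round(d["conf"],2),np.round(unproj(d["pixel"],z,k)[:2],3).tolist()) for d in spotter.look_for(l,"wrist")[:3]])
E
```

```text
clock: 3.0
position: [0.4717, 0.1383, 0.2999]
ee_rot: [0.667, 0.745, 0.0, -0.0]
ft_force: [-0.0, -0.4, -0.8]
grip_width: 1.0
grasp_force: 0.0
skewer_grip [([250.0, 111.0], 0.62, [0.434, 0.206]), ([248.0, 49.0], 0.33, [0.427, 0.268])]
bead_green [([359.0, 276.0], 0.8, [0.585, 0.027])]
bead_pink [([246.0, 111.0], 0.56, [0.431, 0.206])]
bead_yellow [([362.0, 252.0], 0.86, [0.582, 0.059]), ([495.0, 21.0], 0.32, [0.67, 0.319])]
rack_seat [([195.0, 273.0], 0.9, [0.383, 0.005]), ([237.0, 357.0], 0.85, [0.445, -0.114])]
rest [([249.0, 48.0], 0.88, [0.424, 0.274])]
trough [([348.0, 228.0], 0.7, [0.563, 0.085])]
```

View pics/w1.png

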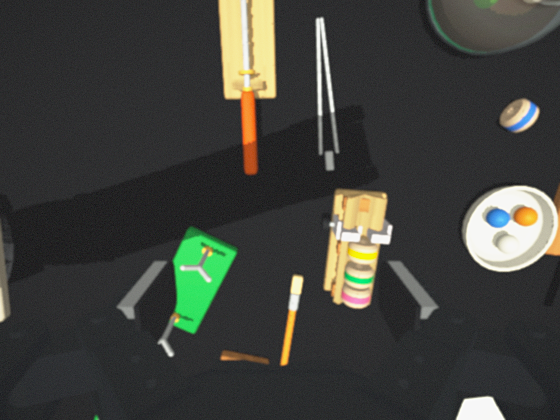

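Run:
```python
from h import *
im=cv2.imread("pics/w1.png"); w=np.load("w1.npy"); o=dict(position=w[:3],ee_rot=w[3:]); k=cal("wrist",o)
hsv=cv2.cvtColor(im,cv2.COLOR_BGR2HSV)
m=(hsv[...,0]<14)&(hsv[...,1]>180)&(hsv[...,2]>120); m[:,:225]=0;m[:,280:]=0;m[:80]=0;m[190:]=0
r,c=np.nonzero(m); print("handle rows",r.min(),r.max(),len(r))
P=np.array([unproj((a,b),.05,k) for a,b in zip(c,r)])
mu=P[:,:2].mean(0); u=np.linalg.svd(P[:,:2]-mu,full_matrices=False)[2][0]; u*=np.sign(u[1]); s=(P[:,:2]-mu)@u
print("center",mu,"dir",u,np.degrees(np.arctan2(u[1],u[0])),"len",s.min(),s.max())
for n,p,z in [("collar",(247,72),.045),("rodtop",(246,5),.045),("junction",(248.5,93),.05),("end",(251,173),.05)]: print(n,unproj(p,z,k))
G=np.r_[mu+u*(s.min()+s.max())/2,.042]; print("grip",G,"in tool",totool(G,o))
for name,lo,hi in [("yellow",(22,150,150),(34,255,255)),("green",(50,120,60),(90,255,255)),("pink",(150,70,120),(178,255,255))]:
    mm=cv2.inRange(hsv,lo,hi); mm[:,:335]=0; mm[:,385:]=0; mm[:230]=0; mm[315:]=0
    r,c=np.nonzero(mm); p=(c.mean(),r.mean()); print(name,len(r),p,c.min(),c.max(),unproj(p,.062,k)[:2],unproj(p,.067,k)[:2])
# trough block edges
for p in [(325,290),(341,192),(386,192)]: print(p,unproj(p,.044,k),unproj(p,.0,k))
```

```text
handle rows 91 173 764
center [0.4369051  0.17730319] dir [-0.11960543  0.9928215 ] 96.86933158070096 len -0.03812034606356288 0.04890003472270284
collar [0.42788965 0.24484462 0.045     ]
rodtop [0.42140997 0.30711618 0.045     ]
junction [0.43174624 0.22394039 0.05      ]
end [0.44207863 0.13955842 0.05      ]
grip [0.43626044 0.18265434 0.042     ] in tool [ 0.04782263 -0.03022922  0.25793207]
yellow 193 (np.float64(361.8756476683938), np.float64(254.58549222797927)) 347 377 [0.57931858 0.06089003] [0.57773864 0.06288584]
green 142 (np.float64(357.83098591549293), np.float64(279.34507042253523)) 345 372 [0.58019714 0.02911124] [0.57860513 0.03154351]
pink 158 (np.float64(354.7088607594937), np.float64(299.0632911392405)) 342 369 [0.58104315 0.00281461] [0.57943952 0.00560804]
(325, 290) [0.54754377 0.00119257 0.044     ] [ 0.5571328  -0.02241825  0.        ]
(341, 192) [0.547126   0.12801667 0.044     ] [0.55666692 0.1190118  0.        ]
(386, 192) [0.598803   0.13381257 0.044     ] [0.6142954  0.12547519 0.        ]
```

```bash
python3 -m inch '[[[0.03,-0.02,0.04,0,0,-0.01,-1],[0.048,-0.030,0.08,0,0,-0.01,-1],[0.048,-0.030,0.125,0,0,-0.01,-1],[0.048,-0.030,0.17,0,0,-0.01,-1],[0.048,-0.030,0.17,0,0,-0.01,-1]]]' 60
python3 - <<'E'
from h import *
o=sensors.get_obs(); im=imaging.camera("wrist"); cv2.imwrite("pics/w2.png",im); k=cal("wrist",o)
hsv=cv2.cvtColor(im,cv2.COLOR_BGR2HSV)
m=((hsv[...,0]<14)&(hsv[...,1]>180)&(hsv[...,2]>110)).astype(np.uint8); n,lab,st,ce=cv2.connectedComponentsWithStats(m)
i=1+np.argmax(st[1:,4]); print(st[i]); r,c=np.nonzero(lab==i)
P=np.array([unproj((a,b),.05,k)[:2] for a,b in zip(c,r)]);mu=P.mean(0); u=np.linalg.svd(P-mu,full_matrices=False)[2][0];u*=np.sign(u[1]); s=(P-mu)@u
G=np.r_[mu+u*(s.min()+s.max())/2,.042]; print(o["position"],G,np.degrees(np.arctan2(u[1],u[0])),s.max()-s.min(),totool(G,o),Rn.from_quat(o["ee_rot"]).as_matrix()[:,0])
E
```

```text
clock: 3.9
position: [0.4337, 0.1801, 0.1257]
ee_rot: [0.664, 0.748, -0.003, -0.002]
ft_force: [-0.8, -0.0, 0.7]
grip_width: 0.999
grasp_force: 0.0
[ 269  151   24  135 2940]
[0.43372914 0.18009492 0.12567501] [0.43546382 0.18350161 0.042     ] 97.63876996085376 0.0878028374540496 [0.00325847 0.00281755 0.08365145] [-1.17945955e-01  9.93019554e-01 -9.58034222e-04]
```

View pics/w2.png

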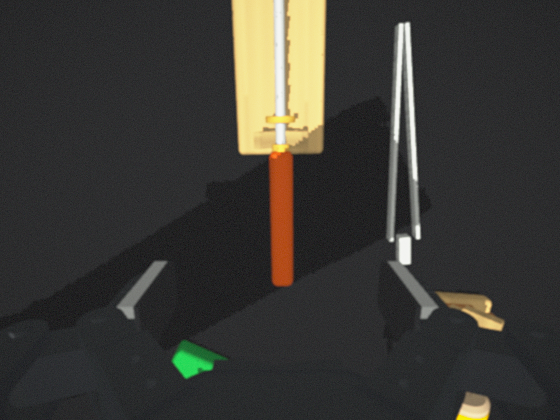

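```bash
python3 -m inch '[[[0.003,0.003,0.045,0,0,-0.012,-1],[0.003,0.003,0.085,0,0,-0.012,-1],[0.003,0.003,0.085,0,0,-0.012,-1],[0.003,0.003,0.085,0,0,-0.012,1],[0.003,0.003,0.085,0,0,-0.012,1],[0.003,0.003,0.085,0,0,-0.012,1],[0.003,0.003,0.085,0,0,-0.012,1],[0.003,0.003,0.085,0,0,-0.012,1]]]' 60
```

```text
clock: 4.75
position: [0.4393, 0.1848, 0.0456]
ee_rot: [0.66, 0.752, -0.0, 0.0]
ft_force: [-14.3, -3.3, 4.9]
grip_width: 0.152
grasp_force: 60.4
```

```bash
python3 -m inch '[[[0,0,-0.01,0,0,0,1],[0,0,-0.03,0,0,0,1],[0,0,-0.07,0,0,0,1],[0,0,-0.11,0,0,0,1],[0,0,-0.11,0,0,0,1],[0,0,-0.11,0,0,0,1],[0,0,-0.11,0,0,0,1]]]' 60
python3 - <<'E'
from h import *
o=sensors.get_obs(); im=imaging.camera("wrist"); cv2.imwrite("pics/w3.png",im); k=cal("wrist",o)
print(o["position"],Rn.from_quat(o["ee_rot"]).as_matrix().round(4))
np.save("w3.npy",np.r_[o["position"],o["ee_rot"]])
E
```

```text
clock: 5.45
position: [0.4391, 0.1847, 0.1545]
ee_rot: [0.66, 0.752, -0.0, -0.0]
ft_force: [1.3, -0.7, -0.6]
grip_width: 0.15
grasp_force: 59.5
[0.43910677 0.18466603 0.15446374] [[-1.295e-01  9.916e-01 -8.000e-04]
 [ 9.916e-01  1.295e-01 -6.000e-04]
 [-5.000e-04 -8.000e-04 -1.000e+00]]
```

View pics/w3.png

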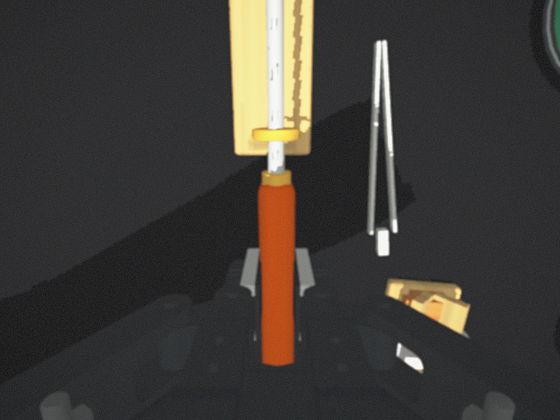

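Run:
```python
from h import *
im=cv2.imread("pics/w3.png").astype(int); c=imaging.calibration("wrist");K=np.array(c["mtx"]);T=np.array(c["tool_from_camera"])
def up(px,z):
    d=T[:3,:3]@np.linalg.solve(K,[px[0],px[1],1.]); o=T[:3,3]; return o+d*(z-o[2])/d[2]
# rod: bright, low saturation
pts=[]
for r in list(range(3,118,6))+[148,152,156,160,164]:
    row=im[r,255:297]; g=(row.min(1)>135)&(row.max(1)-row.min(1)<45); x=np.nonzero(g)[0]
    if len(x)>4: pts.append((255+x.min(),255+x.max(),r))
print(pts)
for z in (0.0,.0036,.006):
    Q=np.array([up(((a+b)/2,r),z-.0 ) for a,b,r in pts]); print(z,"line y=ax+b",np.polyfit(Q[:,0],Q[:,1],1))
    print(" collar",up((275.5,134),z)[:2],"handle front",up((276.5,183),z-.008)[:2],"rear",up((278,363),z-.008)[:2], "rod far width",[ (up((b,r),z)-up((a,r),z))[1] for a,b,r in pts[::6]])
    rr=[(r,up((277,r),z)[0]) for r in (130,134,170)]; print(rr)
```

```text
[(np.int64(266), np.int64(282), 3), (np.int64(266), np.int64(282), 9), (np.int64(267), np.int64(282), 15), (np.int64(267), np.int64(282), 21), (np.int64(267), np.int64(282), 27), (np.int64(267), np.int64(282), 33), (np.int64(267), np.int64(282), 39), (np.int64(267), np.int64(282), 45), (np.int64(267), np.int64(282), 51), (np.int64(267), np.int64(282), 57), (np.int64(267), np.int64(282), 63), (np.int64(267), np.int64(282), 69), (np.int64(267), np.int64(282), 75), (np.int64(268), np.int64(282), 81), (np.int64(268), np.int64(282), 87), (np.int64(268), np.int64(282), 93), (np.int64(268), np.int64(282), 99), (np.int64(268), np.int64(282), 105), (np.int64(268), np.int64(282), 111), (np.int64(268), np.int64(283), 117), (np.int64(268), np.int64(283), 148), (np.int64(268), np.int64(283), 152), (np.int64(268), np.int64(283), 156), (np.int64(268), np.int64(283), 160), (np.int64(268), np.int64(282), 164)]
0.0 line y=ax+b [-0.00783048 -0.00017492]
 collar [ 0.06129823 -0.00056381] handle front [ 0.04473848 -0.00017763] rear [-0.03130651  0.00047816] rod far width [np.float64(0.005292473111272153)
[... 469 characters left out ...]
0.0052364084184825955), np.float64(0.005376629581586977), np.float64(0.005156257473540847), np.float64(0.0053739454157902345)]
[(130, np.float64(0.06255729953835534)), (134, np.float64(0.06109476863280872)), (170, np.float64(0.04751057472512768))]
0.006 line y=ax+b [-0.00783048 -0.00021004]
 collar [ 0.06095832 -0.00059193] handle front [ 0.0435344  -0.00018804] rear [-0.03637332  0.00050106] rod far width [np.float64(0.005544253357043467), np.float64(0.005333288308678995), np.float64(0.005476103732925577), np.float64(0.005251654474297667), np.float64(0.005473369906814574)]
[(130, np.float64(0.06244840396340333)), (134, np.float64(0.0609588144668885)), (170, np.float64(0.04712329653919067))]
```

```bash
python3 -m inch '[[[-0.04,0.014,-0.008,0,0,0.03,1],[-0.08,0.028,-0.016,0,0,0.06,1],[-0.12,0.042,-0.016,0,0,0.09,1],[-0.16,0.056,-0.016,0,0,0.11,1],[-0.196,0.071,-0.016,0,0,0.11,1],[-0.196,0.071,-0.016,0,0,0.11,1],[-0.196,0.071,-0.016,0,0,0.11,1],[-0.196,0.071,-0.016,0,0,0.11,1]]]' 60
python3 - <<'E'
from h import *
o=sensors.get_obs(); im=imaging.camera("wrist"); cv2.imwrite("pics/w4.png",im)
print(o["position"],Rn.from_quat(o["ee_rot"]).as_matrix().round(4))
np.save("w4.npy",np.r_[o["position"],o["ee_rot"]])
cv2.imwrite("pics/w4b.png",cv2.resize(im[0:400,240:560],None,fx=1.5,fy=1.5,interpolation=cv2.INTER_CUBIC))
E
```

```text
clock: 6.3
position: [0.5346, 0.0012, 0.1704]
ee_rot: [0.699, 0.715, -0.0, -0.001]
ft_force: [0.3, 0.7, -0.8]
grip_width: 0.15
grasp_force: 59.5
[0.53460989 0.00122301 0.17040074] [[-2.180e-02  9.998e-01 -1.300e-03]
 [ 9.998e-01  2.180e-02  7.000e-04]
 [ 7.000e-04 -1.300e-03 -1.000e+00]]
```

View pics/w4b.png

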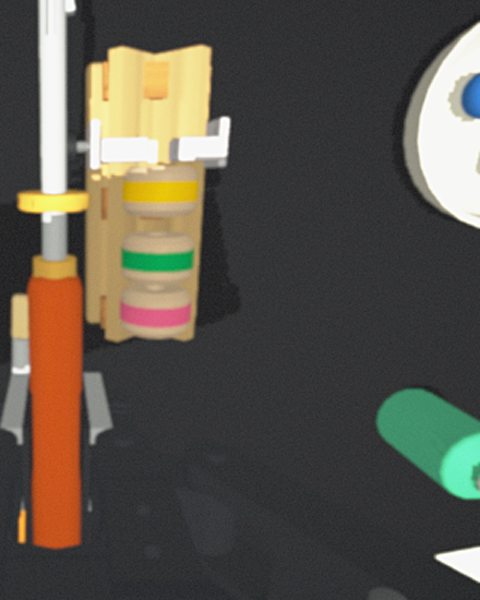

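Run:
```python
from h import *
im=cv2.imread("pics/w4.png"); w=np.load("w4.npy"); o=dict(position=w[:3],ee_rot=w[3:]); k=cal("wrist",o); hsv=cv2.cvtColor(im,cv2.COLOR_BGR2HSV)
A=[]
for name,lo,hi in [("yellow",(22,150,120),(34,255,255)),("green",(50,120,50),(90,255,255)),("pink",(150,60,100),(178,255,255))]:
    mm=cv2.inRange(hsv,lo,hi); mm[:,:315]=0; mm[:,378:]=0; mm[:115]=0; mm[222:]=0
    r,c=np.nonzero(mm); ls=[np.nonzero(mm[q])[0] for q in range(r.min()+2,r.max()-1)]; ls=[q for q in ls if len(q)>5]
    lo_=np.median([q.min() for q in ls]);hi_=np.median([q.max() for q in ls]);rr=(r.min()+r.max())/2
    # tangent-ray silhouette: mid angle -> axis at z .05
    X=unproj(((lo_+hi_)/2,rr),.05,k); 
    y=unproj(((lo_+hi_)/2,rr),.064,k); A.append(X[:2]); print(name,lo_,hi_,r.min(),r.max(),"axis",X[:2],"band y(z.064)",y[:2],"width",unproj((hi_,rr),.05,k)[0]-unproj((lo_,rr),.05,k)[0], "tool",totool(X,o))
A=np.array(A); d=A[0]-A[2]; print("heading",np.degrees(np.arctan2(d[1],d[0])))
f=lambda cx,cy,z:(unproj((cx/1.5+240,cy/1.5),z,k)[:2]).round(4)
print("walls z.044: L-top",f(109,47,.044),"R-top",f(211,46,.044),"L-bot",f(106,339,.044),"R-bot",f(192,338,.044),"outer L",f(87,63,.044),f(87,322,.0))
print("cheek",f(130,138,.057),f(130,163,.057),f(205,163,.057))
print("brush",f(20,300,.013))
```

```text
yellow 322.0 371.0 121 134 axis [0.58232316 0.06138522] band y(z.064) [0.5795363  0.06184943] width 0.034710855687915765 tool [0.05902088 0.04916601 0.12038117]
green 322.0 367.0 167 180 axis [0.58341187 0.02849688] band y(z.064) [0.58056319 0.03082845] width 0.033050934522138364 tool [0.02611663 0.04953746 0.12035696]
pink 321.0 365.0 202 217 axis [0.58437081 0.00101965] band y(z.064) [0.58146769 0.00491134] width 0.03327521166687464 tool [-0.00137497  0.04989713  0.12033667]
heading 91.94277205924816
walls z.044: L-top [0.5557 0.1238] R-top [0.6016 0.1253] L-bot [ 0.5612 -0.0147] R-bot [ 0.6062 -0.0131] outer L [0.5461 0.117 ] [ 0.554  -0.0187]
cheek [0.5658 0.0844] [0.5665 0.0737] [0.6004 0.0745]
brush [ 0.514  -0.0025]
```

```bash
python3 -m inch '[[[-0.047,0.0105,0,0,0,0,1],[-0.094,0.021,0,0,0,0,1],[-0.141,0.0315,0,0,0,0,1],[-0.19,0.042,0,0,0,-0.005,1],[-0.2364,0.0525,0,0,0,-0.005,1],[-0.2364,0.0525,0.04,0,0,-0.005,1],[-0.2364,0.0525,0.08,0,0,-0.005,1],[-0.2364,0.0525,0.08,0,0,-0.005,1],[-0.2364,0.0525,0.08,0,0,-0.005,1],[-0.2364,0.0525,0.08,0,0,-0.005,1]]]' 60
python3 - <<'E'
from h import *
o=sensors.get_obs(); im=imaging.camera("wrist"); cv2.imwrite("pics/w5.png",im)
M=Rn.from_quat(o["ee_rot"]).as_matrix();print(o["position"],M.round(4),"goal in tool",totool((.5922,-.234,.0536),o), "head",np.degrees(np.arctan2(M[1,0],M[0,0])))
print("tip",o["position"]+M@[.199,-.0018,.0036])
im=imaging.camera("side"); k=cal("side"); p=proj((.585,-.0,.07),k).astype(int); print(p)
cv2.imwrite("pics/s5.png",cv2.resize(im[p[1]-70:p[1]+50,p[0]-60:p[0]+100],None,fx=4,fy=4,interpolation=cv2.INTER_CUBIC))
for X in [(.585,-.035,.08),(.5906,-.17,.08)]: print((proj(X,k)-[p[0]-60,p[1]-70])*4)
E
```

```text
clock: 7.35
position: [0.594, -0.2349, 0.0938]
ee_rot: [0.698, 0.716, 0.001, 0.002]
ft_force: [-0.1, 0.0, -0.8]
grip_width: 0.145
grasp_force: 59.5
[ 0.59398568 -0.23487767  0.09375753] [[-0.0261  0.9997  0.0032]
 [ 0.9997  0.0261 -0.0011]
 [-0.0012  0.0032 -1.    ]] goal in tool [ 0.00097114 -0.00188931  0.04015064] head 91.49805817558469
tip [ 0.58699535 -0.03599681  0.08991849]
[241 206]
[265.37153849 245.72433709]
[347.93697748 155.99904144]
```

View pics/s5.png

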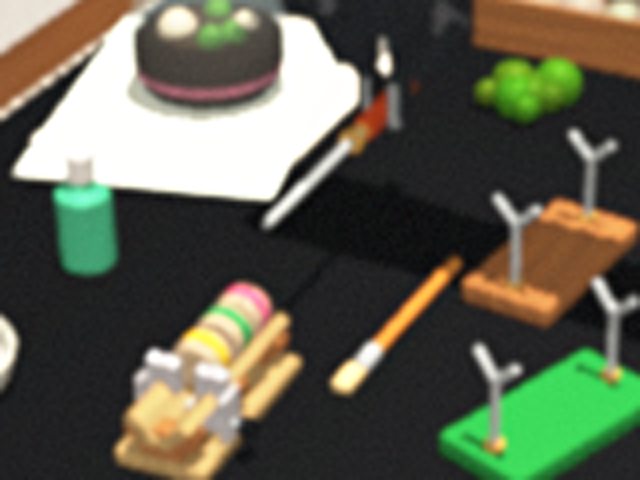

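Run:
```python
from h import *
k=cal("side"); f=lambda X:((proj(X,k)-[181,136])*4).round(1)
for z in (.085,.09,.095): print(z,f((.587,-.036,z)),f((.5925,-.174,z)))
for n,X in [("yellow",(.5823,.0618,.067)),("green",(.5834,.0308,.067)),("pink",(.5844,.0049,.067))]: print(n,f(X))
R=np.array
for n,X in [("fork",0)]: pass
```

```text
0.085 [263.2 238. ] [347.9 147. ]
0.09 [262.9 231.6] [347.8 140.9]
0.095 [262.6 225.1] [347.7 134.7]
yellow [197.2 335.6]
green [219.8 311.1]
pink [238.  291.3]
```

Run:
```python
from h import *
im=imaging.camera("side"); k=cal("side"); o=sensors.get_obs(); M=Rn.from_quat(o["ee_rot"]).as_matrix()
g=im.min(2).astype(float); sub=g[170:196,244:272]
# rod brightness-weighted centroid along diagonal: per row
pts=[]
for r in range(174,191):
    cpred=None
    row=g[r,244:272]; rowc=row-np.median(row); 
    x=np.nonzero(rowc>40)[0]
    if len(x): pts.append((244+(x*rowc[x]).sum()/rowc[x].sum(),r,len(x)))
print([(round(a,1),b,n) for a,b,n in pts])
for d in (-.004,-.002,0,.002,.004,.006):
    P=[proj(o["position"]+M@[x,-.0002-.0078*x,.0036-d*(x/.2)],k) for x in (.07,.19)]
    sl=(P[1][0]-P[0][0])/(P[1][1]-P[0][1]); print(d,np.round(P,1).tolist(),round(sl,4))
a=np.array(pts); print(np.polyfit(a[:,1],a[:,0],1))
```

```text
[(np.float64(249.4), 174, 12), (np.float64(248.9), 175, 11), (np.float64(249.9), 176, 12), (np.float64(250.5), 177, 13), (np.float64(250.3), 178, 12), (np.float64(250.1), 179, 13), (np.float64(250.0), 180, 12), (np.float64(250.4), 181, 13), (np.float64(250.1), 182, 13), (np.float64(249.8), 183, 12), (np.float64(249.5), 184, 12), (np.float64(249.5), 185, 11), (np.float64(251.0), 186, 11), (np.float64(251.8), 187, 7), (np.float64(250.5), 188, 6), (np.float64(249.7), 189, 7), (np.float64(248.9), 190, 5)]
-0.004 [[267.1, 173.2], [248.5, 193.7]] -0.9096
-0.002 [[267.1, 173.0], [248.4, 193.1]] -0.9283
0 [[267.1, 172.8], [248.4, 192.5]] -0.9479
0.002 [[267.1, 172.5], [248.4, 191.8]] -0.9683
0.004 [[267.1, 172.3], [248.4, 191.2]] -0.9896
0.006 [[267.1, 172.1], [248.3, 190.6]] -1.0118
[2.64623128e-02 2.45195373e+02]
```

Run:
```python
from h import *
im=imaging.camera("side"); g=im.min(2).astype(float); a=[]
for r in range(172,192):
    c0=267.1-.948*(r-172.8)+1.2
    xs=np.arange(int(c0)-2,int(c0)+7); v=g[r,xs]; d=-np.diff(v); d[d<0]=0
    a.append((r,(d*(xs[:-1]+.5)).sum()/d.sum(),d.sum())); 
a=np.array(a); b=a[(a[:,0]>175)&(a[:,0]<189)]; print(a.round(1).tolist(),np.polyfit(b[:,0],b[:,1],1))
```

```text
[[172.0, 269.1, 193.0], [173.0, 268.6, 199.0], [174.0, 267.6, 200.0], [175.0, 266.5, 202.0], [176.0, 265.4, 204.0], [177.0, 264.5, 196.0], [178.0, 263.7, 177.0], [179.0, 262.5, 165.0], [180.0, 261.3, 205.0], [181.0, 260.4, 213.0], [182.0, 259.5, 213.0], [183.0, 258.4, 213.0], [184.0, 257.4, 212.0], [185.0, 256.5, 217.0], [186.0, 255.5, 207.0], [187.0, 254.5, 185.0], [188.0, 253.2, 216.0], [189.0, 252.4, 228.0], [190.0, 251.3, 222.0], [191.0, 250.6, 193.0]] [ -1.0079124  442.90982997]
```

```bash
python3 -m inch '[[[0.001,-0.001,0.02,0,-0.021,0,1],[0.001,-0.001,0.039,0,-0.021,0,1],[0.001,-0.001,0.039,0,-0.021,0,1],[0.001,-0.001,0.039,0,-0.021,0,1],[0.001,-0.001,0.039,0,-0.021,0,1],[0.001,-0.001,0.039,0,-0.021,0,1]]]' 60
python3 - <<'E'
from h import *
o=sensors.get_obs(); 
M=Rn.from_quat(o["ee_rot"]).as_matrix();print(o["position"],M.round(4),"goal in tool",totool((.5922,-.234,.0548),o), "head",np.degrees(np.arctan2(M[1,0],M[0,0])))
im=imaging.camera("side"); cv2.imwrite("pics/s6.png",cv2.resize(im[165:265,190:310],None,fx=5,fy=5,interpolation=cv2.INTER_CUBIC))
g=im.min(2).astype(float);k=cal("side")
P=[proj(o["position"]+M@[x,-.0002-.0078*x,.0048-.0235*x],k) for x in (.07,.19,.199)]; print(np.round(P,2).tolist()); s=(P[1][0]-P[0][0])/(P[1][1]-P[0][1]); print("pred slope",s); a=[]
for r in range(int(P[0][1])+2,int(P[1][1])-1):
    c0=P[0][0]+s*(r-P[0][1])+1.2
    xs=np.arange(int(c0)-2,int(c0)+7); v=g[r,xs]; d=-np.diff(v); d[d<0]=0
    a.append((r,(d*(xs[:-1]+.5)).sum()/d.sum(),d.sum()))
a=np.array(a);print(a.round(1).tolist(),np.polyfit(a[:,0],a[:,1],1))
E
```

```text
clock: 8.15
position: [0.5921, -0.2348, 0.0533]
ee_rot: [0.698, 0.716, -0.007, 0.008]
ft_force: [-0.5, -0.6, -1.1]
grip_width: 0.149
grasp_force: 59.5
[ 0.59213349 -0.23477703  0.05330921] [[-0.0247  0.9997  0.0022]
 [ 0.9995  0.0247 -0.0218]
 [-0.0218  0.0016 -0.9998]] goal in tool [ 7.42454908e-04  8.81578134e-05 -1.50719340e-03] head 91.41581074940261
[[267.67, 185.3], [249.27, 205.43], [247.79, 207.05]]
pred slope -0.9138460022848182
[[187.0, 268.0, 216.0], [188.0, 267.0, 208.0], [189.0, 266.0, 213.0], [190.0, 265.2, 224.0], [191.0, 264.3, 208.0], [192.0, 263.5, 185.0], [193.0, 262.4, 185.0], [194.0, 261.3, 214.0], [195.0, 260.5, 221.0], [196.0, 259.5, 221.0], [197.0, 258.5, 223.0], [198.0, 257.7, 217.0], [199.0, 256.6, 211.0], [200.0, 255.6, 214.0], [201.0, 254.6, 217.0], [202.0, 253.8, 214.0], [203.0, 252.9, 209.0]] [ -0.94945618 445.58618265]
```

View pics/s6.png

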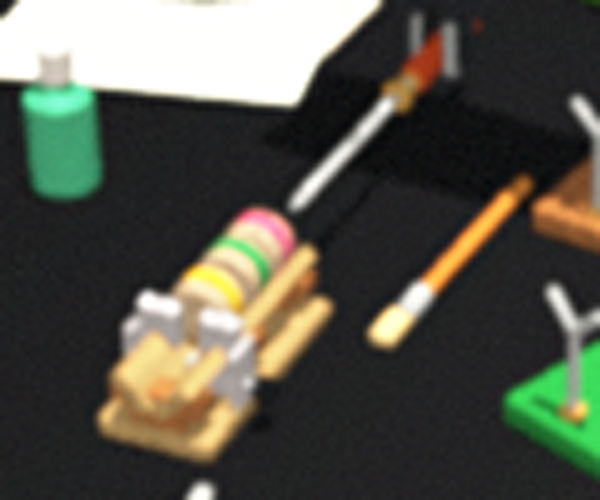

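Run:
```python
from h import *
im=imaging.camera("side"); k=cal("side"); o=sensors.get_obs(); M=Rn.from_quat(o["ee_rot"]).as_matrix(); hsv=cv2.cvtColor(im,cv2.COLOR_BGR2HSV)
n=np.array([.73,.68]); n/=np.linalg.norm(n); t=np.array([-n[1],n[0]])
cam=-k[1].T@k[2]
# n-profile of image along line: sample perpendicular profiles
def prof(p,h=12): 
    s=np.arange(-h,h,.25); q=p[None]+s[:,None]*n[None]; return s,cv2.remap(im.astype(np.float32),q[:,0].astype(np.float32)[None],q[:,1].astype(np.float32)[None],cv2.INTER_LINEAR)[0]
axis=lambda y:np.array([.5834-.0349*(y-.0285),y,.05])
print("rod at x: centre offset vs model")
for x in (.09,.11,.13,.15,.17,.185):
    p=proj(o["position"]+M@[x,-.0002-.0078*x,.0048-.0235*x],k); s,v=prof(p,6); g=v.min(1); g=g-np.percentile(g,20); g[g<0.3*g.max()]=0
    q=proj(axis((o["position"]+M@[x,0,0])[1]),k)
    print(x,"rod meas-model n",round((g*s).sum()/g.sum(),2)," meas - trough axis n",round((g*s).sum()/g.sum()+(p-q)@n,2))
for name,y,lo,hi in [("yellow",.0618,(20,110,110),(36,255,255)),("green",.0308,(45,80,40),(95,255,255)),("pink",.0049,(140,50,100),(179,255,255))]:
    m=cv2.inRange(hsv,lo,hi); q=proj(axis(y),k); r,c=np.nonzero(m); w=np.hypot(c-q[0],r-q[1])<10
    nn=(np.c_[c,r][w]-q)@n; th=np.linspace(0,2*np.pi,200); ax=np.array([-.0349,1,0])/np.hypot(1,.0349); e=np.cross(ax,[0,0,1])
    S=[axis(y)+a*ax+.017*(np.cos(h)*e+np.sin(h)*np.array([0,0,1])) for h in th for a in (-.004,.004) if (cam-axis(y))@(np.cos(h)*e+np.sin(h)*np.array([0,0,1]))>.017]
    mm=(np.array([proj(X,k) for X in S])-q)@n
    print(name,w.sum(),"meas n",nn.min().round(1),nn.max().round(1),nn.mean().round(2),"model",mm.min().round(1),mm.max().round(1))
```

```text
rod at x: centre offset vs model
0.09 rod meas-model n -0.42  meas - trough axis n 0.16
0.11 rod meas-model n -0.38  meas - trough axis n 0.19
0.13 rod meas-model n -0.59  meas - trough axis n -0.04
0.15 rod meas-model n -0.62  meas - trough axis n -0.09
0.17 rod meas-model n -0.59  meas - trough axis n -0.07
0.185 rod meas-model n -0.61  meas - trough axis n -0.1
yellow 49 meas n -7.1 9.2 0.04 model -6.6 6.7
green 33 meas n -7.4 5.4 -1.12 model -6.5 6.5
pink 34 meas n -7.1 5.1 -1.25 model -6.4 6.4
```

```bash
python3 -m inch '[[[0,0,-0.002,0,-0.006,-0.003,1],[0.008,0,-0.0022,0,-0.006,-0.003,1],[0.016,-0.0002,-0.0024,0,-0.006,-0.003,1],[0.022,-0.0002,-0.0026,0,-0.006,-0.003,1],[0.027,-0.0003,-0.0028,0,-0.006,-0.003,1],[0.031,-0.0003,-0.0029,0,-0.006,-0.003,1],[0.035,-0.0004,-0.003,0,-0.006,-0.003,1],[0.039,-0.0004,-0.0031,0,-0.006,-0.003,1],[0.039,-0.0004,-0.0031,0,-0.006,-0.003,1],[0.039,-0.0004,-0.0031,0,-0.006,-0.003,1]]]' 60
python3 - <<'E'
from h import *
o=sensors.get_obs(); M=Rn.from_quat(o["ee_rot"]).as_matrix();print(o["position"],M.round(4))
im=imaging.camera("side"); cv2.imwrite("pics/s7.png",im); hsv=cv2.cvtColor(im,cv2.COLOR_BGR2HSV); old=None;k=cal("side")
for name,y,lo,hi in [("yellow",.0618,(20,110,110),(36,255,255)),("green",.0308,(45,80,40),(95,255,255)),("pink",.0049,(140,50,100),(179,255,255))]:
    m=cv2.inRange(hsv,lo,hi); q=proj((.5834,y,.055),k); r,c=np.nonzero(m); w=np.hypot(c-q[0],r-q[1])<11
    print(name,w.sum(),c[w].mean(),r[w].mean(),q)
E
```

```text
clock: 9.25
position: [0.5901, -0.1955, 0.0543]
ee_rot: [0.697, 0.717, -0.009, 0.01]
ft_force: [0.1, 0.5, -1.0]
grip_width: 0.149
grasp_force: 59.5
[ 0.59009056 -0.1954804   0.05432252] [[-2.800e-02  9.996e-01  7.000e-04]
 [ 9.992e-01  2.800e-02 -2.710e-02]
 [-2.710e-02 -1.000e-04 -9.996e-01]]
yellow 46 233.45652173913044 221.7826086956522 [230.19751915 223.71047154]
green 35 238.22857142857143 215.14285714285714 [236.18566133 217.64677501]
pink 32 243.0625 209.90625 [241.02765983 212.74368341]
```

```bash
python3 -m inch '[[[0.005,0,-0.0001,0,0,0,1],[0.01,-0.0001,-0.0003,0,0,0,1],[0.014,-0.0001,-0.0004,0,0,0,1],[0.017,-0.0001,-0.0005,0,0,0,1],[0.02,-0.0001,-0.0005,0,0,0,1],[0.023,-0.0002,-0.0006,0,0,0,1],[0.025,-0.0002,-0.0007,0,0,0,1],[0.025,-0.0002,-0.0007,0,0,0,1]]]' 60
cat > b.py <<'E'
from h import *
o=sensors.get_obs(); M=Rn.from_quat(o["ee_rot"]).as_matrix();print(o["position"],M.round(4).tolist(),o["ft_force"],"tip y",o["position"][1]+.199)
im=imaging.camera("side"); hsv=cv2.cvtColor(im,cv2.COLOR_BGR2HSV); k=cal("side")
for name,y,lo,hi in [("yellow",.0618,(20,110,110),(36,255,255)),("green",.0308,(45,80,40),(95,255,255)),("pink",.0049,(140,50,100),(179,255,255))]:
    m=cv2.inRange(hsv,lo,hi); q=proj((.5834,y,.055),k); r,c=np.nonzero(m); w=np.hypot(c-q[0],r-q[1])<11
    print(name,w.sum(),c[w].mean().round(2),r[w].mean().round(2))
E
python3 b.py
```

```text
clock: 10.1
position: [0.5893, -0.1701, 0.0544]
ee_rot: [0.697, 0.717, -0.009, 0.01]
ft_force: [0.4, -0.6, 0.6]
grip_width: 0.149
grasp_force: 59.5
[ 0.58925763 -0.17005441  0.05441164] [[-0.0284, 0.9996, 0.0008], [0.9992, 0.0284, -0.027], [-0.027, 0.0, -0.9996]] [ 0.42947049 -0.55598199  0.55511666] tip y 0.028945589137063577
yellow 47 233.57 221.87
green 35 238.23 215.14
pink 32 243.06 209.91
```

```bash
python3 -m inch '[[[0.006,0,-0.0002,0,0,0,1],[0.012,-0.0001,-0.0003,0,0,0,1],[0.017,-0.0001,-0.0005,0,0,0,1],[0.021,-0.0001,-0.0006,0,0,0,1],[0.024,-0.0002,-0.0007,0,0,0,1],[0.026,-0.0002,-0.0007,0,0,0,1],[0.028,-0.0002,-0.0008,0,0,0,1],[0.030,-0.0002,-0.0008,0,0,0,1],[0.030,-0.0002,-0.0008,0,0,0,1]]]' 60
python3 b.py
```

```text
clock: 11.05
position: [0.5882, -0.1401, 0.0543]
ee_rot: [0.697, 0.717, -0.009, 0.01]
ft_force: [0.9, 1.1, -0.8]
grip_width: 0.149
grasp_force: 59.5
[ 0.58818483 -0.14012733  0.05434264] [[-0.0283, 0.9996, 0.0007], [0.9992, 0.0283, -0.0269], [-0.0269, -0.0, -0.9996]] [ 0.88325339  1.05930177 -0.77879015] tip y 0.058872673458182895
yellow 48 233.71 221.96
green 33 238.55 215.21
pink 32 243.06 209.91
```

```bash
python3 -m inch '[[[0.005,0,-0.0001,0,0,0,1],[0.010,-0.0001,-0.0003,0,0,0,1],[0.015,-0.0001,-0.0004,0,0,0,1],[0.021,-0.0001,-0.0006,0,0,0,1],[0.028,-0.0002,-0.0008,0,0,0,1],[0.035,-0.0002,-0.0009,0,0,0,1],[0.042,-0.0003,-0.0011,0,0,0,1],[0.050,-0.0003,-0.0013,0,0,0,1],[0.058,-0.0004,-0.0016,0,0,0,1],[0.058,-0.0004,-0.0016,0,0,0,1]]]' 60
python3 b.py
```

```text
clock: 12.1
position: [0.5862, -0.0806, 0.0545]
ee_rot: [0.696, 0.718, -0.009, 0.01]
ft_force: [0.3, -0.4, -0.5]
grip_width: 0.149
grasp_force: 59.5
[ 0.58616532 -0.08061415  0.0544927 ] [[-0.03, 0.9996, 0.0009], [0.9992, 0.03, -0.0264], [-0.0264, 0.0001, -0.9997]] [ 0.26889523 -0.3802129  -0.49580482] tip y 0.11838584678361132
yellow 48 233.46 221.79
green 34 238.32 215.18
pink 32 243.06 209.91
```

```bash
python3 -m inch '[[[0.005,0,-0.0001,0,0,0,1],[0.009,-0.0001,-0.0002,0,0,0,1],[0.012,-0.0001,-0.0003,0,0,0,1],[0.014,-0.0001,-0.0004,0,0,0,1],[0.016,-0.0001,-0.0004,0,0,0,1],[0.018,-0.0001,-0.0005,0,0,0,1],[0.019,-0.0001,-0.0005,0,0,0,1],[0.019,-0.0001,-0.0005,0,0,0,1]]]' 60
python3 b.py
```

```text
clock: 12.95
position: [0.5855, -0.0633, 0.0544]
ee_rot: [0.697, 0.717, -0.009, 0.01]
ft_force: [-1.2, 0.7, -0.8]
grip_width: 0.147
grasp_force: 59.5
[ 0.58551424 -0.06330302  0.05437368] [[-0.0281, 0.9996, 0.0007], [0.9992, 0.0281, -0.027], [-0.027, -0.0, -0.9996]] [-1.23540841  0.74018523 -0.81596223] tip y 0.13569697513796605
yellow 47 233.7 222.0
green 28 237.29 215.39
pink 33 242.15 211.03
```

```bash
python3 -m inch '[[[0.001,0,0,0,0,0,1],[0.002,0,0,0,0,0,1],[0.003,0,-0.0001,0,0,0,1],[0.003,0,-0.0001,0,0,0,1]]]' 60; python3 -m inch '[[[0.001,0,0,0,0,0,1],[0.0015,0,0,0,0,0,1],[0.0015,0,0,0,0,0,1]]]' 60
```

```text
clock: 13.4
position: [0.5854, -0.0602, 0.0544]
ee_rot: [0.697, 0.717, -0.009, 0.01]
ft_force: [0.5, 0.3, 0.2]
grip_width: 0.146
grasp_force: 59.5
clock: 13.7
position: [0.5854, -0.0589, 0.0544]
ee_rot: [0.697, 0.717, -0.009, 0.01]
ft_force: [0.1, -0.3, -0.2]
grip_width: 0.149
grasp_force: 59.5
```

```bash
python3 -m inch '[[[0.001,0,0,0,0,0,1],[0.001,0,0,0,0,0,1]]]' 60; python3 b.py
```

```text
clock: 13.9
position: [0.5854, -0.0578, 0.0544]
ee_rot: [0.697, 0.717, -0.009, 0.01]
ft_force: [-0.7, -0.5, -0.9]
grip_width: 0.147
grasp_force: 59.5
[ 0.58537687 -0.05782369  0.05436637] [[-0.0281, 0.9996, 0.0008], [0.9992, 0.0281, -0.0271], [-0.0271, 0.0, -0.9996]] [-0.69168398 -0.46875275 -0.85172117] tip y 0.1411763074854807
yellow 45 233.91 222.24
green 29 236.55 216.66
pink 33 241.15 212.03
```

```bash
python3 -m inch '[[[0.001,0,0,0,0,0,1],[0.001,0,0,0,0,0,1]]]' 60|grep -E "posi|ft_"; python3 -m inch '[[[0.001,0,0,0,0,0,1],[0.001,0,0,0,0,0,1]]]' 60|grep -E "posi|ft_"
```

```text
position: [0.5853, -0.0568, 0.0543]
ft_force: [-0.4, -0.7, -0.5]
position: [0.5853, -0.0558, 0.0543]
ft_force: [0.1, 0.1, 0.3]
```

```bash
python3 -m inch '[[[0.001,0,0,0,0,0,1],[0.001,0,0,0,0,0,1]]]' 60|grep -E "posi|ft_"
```

```text
position: [0.5853, -0.0549, 0.0543]
ft_force: [0.2, -1.2, -0.1]
```

```bash
python3 -m inch '[[[0.001,0,0,0,0,0,1],[0.001,0,0,0,0,0,1]]]' 60|grep -E "posi|ft_"; python3 b.py
```

```text
position: [0.5853, -0.0538, 0.0543]
ft_force: [-0.1, -1.1, -0.4]
[ 0.58528549 -0.05384951  0.05425991] [[-0.0281, 0.9996, 0.0008], [0.9992, 0.0281, -0.0271], [-0.0271, 0.0001, -0.9996]] [-0.1037971  -1.07431188 -0.41682822] tip y 0.14515049089922943
yellow 42 233.05 222.21
green 35 236.03 217.63
pink 36 240.39 212.83
```

```bash
python3 -m inch '[[[0.001,0,0,0,0,0,1],[0.001,0,0,0,0,0,1]]]' 60|grep -E "posi|ft_"
```

```text
position: [0.5852, -0.0537, 0.0542]
ft_force: [0.1, -4.0, -0.6]
```

```bash
python3 -m inch '[[[0.001,0,0,0,0,0,1],[0.001,0,0,0,0,0,1]]]' 60|grep -E "posi|ft_"
```

```text
position: [0.5852, -0.0537, 0.0542]
ft_force: [-0.9, -7.0, 1.9]
```

```bash
python3 -m inch '[[[0.001,0,0,0,0,0,1],[0.001,0,0,0,0,0,1]]]' 60|grep -E "posi|ft_"
```

```text
position: [0.5852, -0.0536, 0.0542]
ft_force: [-1.9, -9.9, 2.1]
```

```bash
python3 -m inch '[[[-0.002,0,0,0,0,0,1],[-0.003,0,0,0,0,0,1],[-0.003,0,0,0,0,0,1]]]' 80|grep -E "posi|ft_"; python3 -m inch '[[[0,0,-0.004,0,0.005,0,1],[-0.0002,0,-0.009,0,0.015,0,1],[-0.0004,0,-0.015,0,0.025,0,1],[-0.0006,0,-0.022,0,0.035,0,1],[-0.0008,0,-0.03,0,0.045,0,1],[-0.001,0,-0.04,0,0.055,0,1],[-0.0014,0,-0.05,0,0.06,0,1],[-0.0017,0,-0.06,0,0.06,0,1],[-0.0017,0,-0.06,0,0.06,0,1]]]' 80
python3 - <<'E'
from h import *
im=imaging.camera("side"); cv2.imwrite("pics/s8.png",cv2.resize(im[150:260,170:310],None,fx=4,fy=4,interpolation=cv2.INTER_CUBIC))
E
```

```text
position: [0.5853, -0.0538, 0.0542]
ft_force: [-0.2, -2.3, -0.1]
clock: 16.6
position: [0.5862, -0.0538, 0.1161]
ee_rot: [0.697, 0.717, 0.012, -0.011]
ft_force: [0.5, 0.4, -1.9]
grip_width: 0.147
grasp_force: 82.5
```

View pics/s8.png

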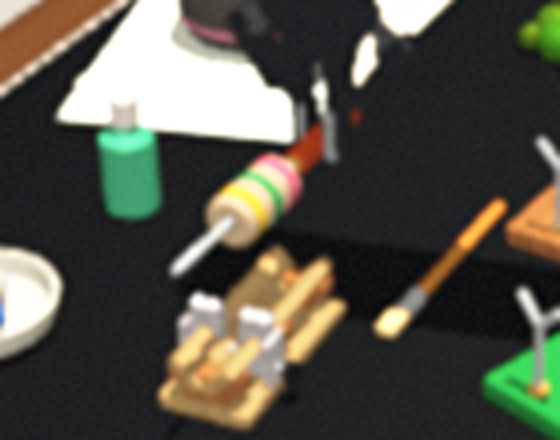

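```bash
python3 -m inch '[[[-0.006,-0.003,-0.01,0,0,0.01,1],[-0.02,-0.009,-0.022,0,0,0.03,1],[-0.042,-0.019,-0.034,0,0,0.05,1],[-0.068,-0.03,-0.046,0,0,0.075,1],[-0.095,-0.042,-0.056,0,0,0.1,1],[-0.122,-0.054,-0.066,0,0,0.12,1],[-0.149,-0.066,-0.076,0,0,0.145,1],[-0.175,-0.077,-0.081,0,0,0.165,1],[-0.199,-0.087,-0.081,0,0,0.183,1],[-0.215,-0.094,-0.081,0,0,0.183,1]]]' 80; python3 -m inch '[[[0,0,0,0,0,0,1],[0,0,0,0,0,0,1]]]' 80 >/dev/null
cat > r.py <<'E'
from h import *
o=sensors.get_obs(); im=imaging.camera("wrist"); cv2.imwrite("pics/r1.png",im); np.save("r1.npy",np.r_[o["position"],o["ee_rot"]]); k=cal("wrist",o)
M=Rn.from_quat(o["ee_rot"]).as_matrix(); print(o["position"],M.round(4).tolist())
print([(np.round(d["pixel"]).tolist(),round(d["conf"],2)) for d in spotter.look_for("rack_seat","wrist")[:4]])
print("expect rack centre px",proj((.443,-.205,.01),k),"forks",proj((.451,-.15,.08),k),proj((.435,-.26,.08),k))
hsv=cv2.cvtColor(im,cv2.COLOR_BGR2HSV)
m=cv2.inRange(hsv,(5,80,40),(20,230,255)); n,lab,st,ce=cv2.connectedComponentsWithStats(cv2.morphologyEx(m,cv2.MORPH_CLOSE,np.ones((5,5))))
for i in np.argsort(-st[1:,4])[:6]+1:
    r,c=np.nonzero(lab==i); P=np.array([unproj((a,b),.012,k)[:2] for a,b in zip(c,r)]).astype(np.float32)
    print(st[i],ce[i].round(),np.median(hsv[lab==i],0),"rect",cv2.minAreaRect(P))
E
python3 r.py
```

```text
clock: 17.65
position: [0.4956, -0.2776, 0.189]
ee_rot: [0.761, 0.648, 0.01, -0.012]
ft_force: [0.4, -0.6, -1.3]
grip_width: 0.142
grasp_force: 82.5
[ 0.49696758 -0.27462873  0.18861295] [[0.1561, 0.9877, -0.0006], [0.9872, -0.156, 0.0329], [0.0324, -0.0057, -0.9995]]
[([204.0, 135.0], 0.84), ([87.0, 4.0], 0.82), ([43.0, 204.0], 0.58)]
expect rack centre px [205.7480615  129.90756959] forks [177.61616531  42.80357713] [190.11649035 210.12988202]
[  161    35   164   332 23941] [243. 158.] [ 14. 160. 116.] rect ((0.4660392999649048, -0.29234573245048523), (0.3169696629047394, 0.13649241626262665), 82.0358657836914)
[224   0  33   9 124] [235.   2.] [ 18.   84.  162.5] rect ((0.4910927414894104, -0.11216874420642853), (0.005801235791295767, 0.025967726483941078), 80.96617889404297)
[297   0  30   8  99] [317.   2.] [ 18.  84. 151.] rect ((0.5481669902801514, -0.1208704262971878), (0.005065340548753738, 0.023422032594680786), 80.96614074707031)
[ 33 255  13  11  93] [ 39. 260.] [ 20. 160. 112.] rect ((0.2589057385921478, -0.30044251680374146), (0.010798531584441662, 0.00984741747379303), 28.92475128173828)
[ 29 138  14  12  85] [ 36. 143.] [ 19. 163. 111.] rect ((0.2915378510951996, -0.1930440068244934), (0.009986312128603458, 0.010271141305565834), 87.76612854003906)
```

Run:
```python
import cv2,numpy as np
im=cv2.imread("pics/r1.png"); h=cv2.cvtColor(im,cv2.COLOR_BGR2HSV).astype(int)
H,S,V=h[...,0],h[...,1],h[...,2]; out=np.full(H.shape,'?'); out[V<60]='.'; out[(S<70)&(V>=60)]='g'; out[(S<70)&(V>=130)]='W'; out[(H<25)&(S>=110)&(V>=60)]='b'; out[(H<14)&(S>200)&(V>=60)]='h'
for r in range(14,240,4): print(r,''.join(out[r,140:300:2]))
```

```text
14 ..........................................??????????????????????????????????????
18 ..........................................??????????????????????????????????????
22 ..........................................??????????????????????????????????????
26 ...........................................?????????????????????????????????????
30 ...........................................?????????????????????????????????????
34 ...........................................?????????????????????????????????????
38 ...........................................?????????????????????????????????????
42 .......ggggggg..............ggWWWWWg.......?????????????????????????????????????
46 ......gWWWWWWWWWWWWggggggWWWWWWWWWWgbbbbbbbb????????????????????????????????????
50 .......gWWggggWWWWWWWWWWWWWWWgggg?bbbbbbbbbb????????????????????????????????????
54 ...........bbbbbbb?gggggggggg?bbbbbbbbbbbbbb????????????????????????????????????
58 ...........bbbbbbbbbbbbbb?ggggg?bbbbbbbbbbbbbb??????????????????????????????????
62 ...........bbbbbbbbbbbbbbbbb?gggg?bbbbbbbbbbbbbb????????????????????????????????
66 .....
[... 3022 characters left out ...]
bhhhhhbhhhbhhhhhhh..
210 ................gggggggggggggggggggggggggg.................bhbhhhhhhhhhhhhhhhb..
214 ................ggggggggggg........ggggggg.................bhhhhhhhhhbhhhhhhhh..
218 ...........................................................bhhhhhhhhhhhbhhhhhb..
222 ............................................................hhhhhhbhhhhhhhhhhb..
226 ............................................................hhhhhhhhhbhhhhbhhh..
230 ............................................................hhhhhhhhhhhhhhhhbh..
234 ............................................................hhhhhhhhhhhhhhhhhb..
238 ............................................................hhhhhhhhhhhhhhhhbb..
```

Run:
```python
from h import *
w=np.load("r1.npy"); o=dict(position=w[:3],ee_rot=w[3:]); k=cal("wrist",o)
F=[unproj(p,.083,k) for p in [(181.5,45.5),(197.5,211.5)]]
print("far",F[0],"near",F[1],"dist",np.linalg.norm(F[0]-F[1]),"spread",np.linalg.norm(unproj((152,46),.083,k)-unproj((211,45),.083,k)),np.linalg.norm(unproj((172,212),.083,k)-unproj((223,212),.083,k)))
C=(F[0]+F[1])/2; d=F[0]-F[1]; print("centre",C,"head",np.degrees(np.arctan2(d[1],d[0])))
B=[unproj(p,.012,k) for p in [(162,58),(178,208),(254,206)]]; print("base corners",B, "edge head",np.degrees(np.arctan2(*(B[0]-B[1])[[1,0]])))
o=sensors.get_obs(); M=Rn.from_quat(o["ee_rot"]).as_matrix()
hd=np.arctan2(d[1],d[0]); u=np.array([np.cos(hd),np.sin(hd),0])
# skewer in tool: point(x)=(x,-.0002-.0078x, .0048-.027x) ; skewer heading
sk=lambda x:np.array([x,-.0002-.0078*x,.0048-.027*x])
v=M@(sk(.2)-sk(0)); print("skewer head",np.degrees(np.arctan2(v[1],v[0])),"pitch",np.degrees(v[2]/.2))
dh=hd-np.arctan2(v[1],v[0]); R2=Rn.from_rotvec([0,0,dh]).as_matrix()@M
for z in (.135,.075): print("z",z,"TCP goal",np.r_[C[:2],z]-R2@sk(.108),"tool shift",totool(np.r_[C[:2],z]-R2@sk(.108),o),"dh",dh)
```

```text
far [ 0.45381075 -0.15270609  0.083     ] near [ 0.44091834 -0.26118034  0.083     ] dist 0.10923770797824604 spread 0.03769740486954949 0.03647311296488584
centre [ 0.44736455 -0.20694321  0.083     ] head 83.22206463105468
base corners [array([ 0.41918977, -0.14182078,  0.012     ]), array([ 0.40346927, -0.2702859 ,  0.012     ]), array([ 0.4735577 , -0.27926976,  0.012     ])] edge head 83.02330438758169
skewer head 81.60203168239856 pitch 3.4182872142356495
z 0.135 TCP goal [ 0.43484131 -0.31422365  0.13335293] tool shift [-0.05187041 -0.05547089  0.05381962] dh 0.028274908944841526
z 0.075 TCP goal [ 0.43484131 -0.31422365  0.07335293] tool shift [-0.0538283  -0.05513475  0.11378672] dh 0.028274908944841526
```

```bash
python3 -m inch '[[[-0.003,-0.004,0.003,0,-0.002,-0.004,1],[-0.009,-0.012,0.010,0,-0.008,-0.009,1],[-0.018,-0.021,0.018,0,-0.016,-0.014,1],[-0.027,-0.030,0.027,0,-0.026,-0.019,1],[-0.036,-0.040,0.036,0,-0.038,-0.024,1],[-0.044,-0.049,0.043,0,-0.050,-0.028,1],[-0.05,-0.0555,0.047,0,-0.060,-0.028,1],[-0.05,-0.0555,0.047,0,-0.060,-0.028,1],[-0.05,-0.0555,0.047,0,-0.060,-0.028,1],[-0.05,-0.0555,0.047,0,-0.060,-0.028,1]]]' 80
cat > c.py <<'E'
from h import *
o=sensors.get_obs(); M=Rn.from_quat(o["ee_rot"]).as_matrix(); sk=lambda x:np.array([x,-.0002-.0078*x,.0048-.027*x])
C=np.array([.44736,-.20694,.075]); hd=np.radians(83.2); u=np.array([np.cos(hd),np.sin(hd),0]); n=np.array([-u[1],u[0],0])
s=o["position"]+M@sk(.108)-C; v=M@(sk(.2)-sk(0))
print(o["position"],"span rel seat: along",s@u,"side(left)",s@n,"up",s[2],"head",np.degrees(np.arctan2(v[1],v[0])),"pitch",v[2]/.2, "ft",o["ft_force"])
g=C+u*.002+[0,0,.0]; print("shift to seat +2mm, in tool",totool(o["position"]+(g-(o["position"]+M@sk(.108))),o), "world down in tool",-M[2])
im=imaging.camera("side"); k=cal("side"); hsv=cv2.cvtColor(im,cv2.COLOR_BGR2HSV)
# rod slope in side view, right edge, tip part
P=[proj(o["position"]+M@sk(x),k) for x in (.135,.19)]; sl=(P[1][0]-P[0][0])/(P[1][1]-P[0][1]); g=im.min(2).astype(float); a=[]
N=np.array([(P[1]-P[0])[1],-(P[1]-P[0])[0]]); N/=np.linalg.norm(N)
for x in np.linspace(.13,.19,13):
    p=proj(o["position"]+M@sk(x),k); t=np.arange(-5,5,.25); q=(p+t[:,None]*N).astype(np.float32); v=cv2.remap(g.astype(np.float32),q[:,:1],q[:,1:],cv2.INTER_LINEAR)[:,0]; v=v-np.percentile(v,30); v[v<.4*v.max()]=0; a.append((x,(v*t).sum()/v.sum(),v.max()))
a=np.array(a); print("rod offset px along",N.round(2),a[:,1].round(2).tolist(),a[:,2].round().tolist())
print("px shift for +3mm tip z", (proj(o["position"]+M@sk(.19)+[0,0,.003],k)-P[1])@N)
E
python3 c.py
```

```text
clock: 18.95
position: [0.4355, -0.3131, 0.1403]
ee_rot: [0.75, 0.661, -0.012, 0.007]
ft_force: [0.1, -0.1, -1.1]
grip_width: 0.144
grasp_force: 82.5
[ 0.43553952 -0.31312769  0.14033804] span rel seat: along 0.001071954894939134 side(left) -0.0005850800107064756 up 0.0604884919357664 head 83.21374871001521 pitch -0.0004853118299686166 ft [ 0.10507495 -0.0654197  -1.12909433]
shift to seat +2mm, in tool [ 0.00258757 -0.00029303  0.06044237] world down in tool [0.02751332 0.00494371 0.99960921]
rod offset px along [0.63 0.77] [-0.28, -0.37, -0.36, -0.29, -0.37, -0.39, -0.37, -0.35, -0.26, -0.24, -0.27, -0.35, -0.28] [110.0, 118.0, 130.0, 169.0, 199.0, 205.0, 198.0, 198.0, 192.0, 185.0, 190.0, 192.0, 166.0]
px shift for +3mm tip z -0.7508012872919543
```

```bash
python3 -m inch '[[[0.001,0,0.006,0,0,0,1],[0.0015,0,0.016,0,0,0,1],[0.002,0,0.026,0,0,0,1],[0.0022,0,0.036,0,0,0,1],[0.0023,0,0.044,0,0,0,1],[0.0024,-0.0001,0.050,0,0,0,1],[0.0024,-0.0002,0.053,0,0,0,1],[0.0025,-0.0002,0.055,0,0,0,1],[0.0025,-0.0002,0.056,0,0,0,1],[0.0025,-0.0002,0.056,0,0,0,1]]]' 80; python3 c.py
```

```text
clock: 20.0
position: [0.4345, -0.3124, 0.084]
ee_rot: [0.75, 0.661, -0.012, 0.007]
ft_force: [-0.2, 0.7, -0.9]
grip_width: 0.142
grasp_force: 82.5
[ 0.43449426 -0.31244023  0.08396864] span rel seat: along 0.0016303385600256331 side(left) 0.00046451293784469284 up 0.004105468895425415 head 83.17491303192242 pitch -0.0006131320204905895 ft [-0.17416233  0.65347025 -0.89314078]
shift to seat +2mm, in tool [0.00048676 0.00048467 0.0040909 ] world down in tool [0.02764651 0.00565803 0.99960175]
rod offset px along [0.66 0.75] [-0.17, -0.28, -0.34, 0.94, 0.49, -0.21, -0.29, -1.78, -1.7, -0.26, 0.41, -0.23, -0.21] [105.0, 120.0, 112.0, 111.0, 139.0, 145.0, 130.0, 90.0, 84.0, 102.0, 148.0, 178.0, 165.0]
px shift for +3mm tip z -0.7009278052485591
```

Nearly seated; lowering gently until it is felt.

```bash
python3 -m inch '[[[0.0003,0.0003,0.001,0,0,0,1],[0.0005,0.0005,0.002,0,0,0,1],[0.0005,0.0005,0.003,0,0,0,1],[0.0005,0.0005,0.003,0,0,0,1]]]' 80|grep -E "posi|ft_"
```

```text
position: [0.4348, -0.3119, 0.0807]
ft_force: [-0.6, -0.4, -1.7]
```

```bash
python3 -m inch '[[[0,0,0.0007,0,0,0,1],[0,0,0.001,0,0,0,1],[0,0,0.001,0,0,0,1]]]' 80|grep -E "posi|ft_"
```

```text
position: [0.4349, -0.3121, 0.0799]
ft_force: [-1.1, 0.3, 0.1]
```

```bash
python3 -m inch '[[[0,0,0.0007,0,0,0,1],[0,0,0.001,0,0,0,1],[0,0,0.001,0,0,0,1]]]' 80|grep -E "posi|ft_"
```

```text
position: [0.4351, -0.3121, 0.0792]
ft_force: [-1.3, 0.5, 6.4]
```

```bash
python3 -m inch '[[[0,0,-0.001,0,0,0,1],[0,0,-0.001,0,0,0,1],[0,0,-0.001,0,0,0,0.5],[0,0,-0.001,0,0,0,0.2],[0,0,-0.001,0,0,0,-0.2],[0,0,-0.001,0,0,0,-0.3],[0,0,-0.001,0,0,0,-0.3],[0,0,-0.001,0,0,0,-0.3]]]' 40; python3 -m inch '[[[0,0,-0.01,0,0,0,-0.3],[0,0,-0.03,0,0,0,-0.3],[0,0,-0.06,0,0,0,-0.3],[0,0,-0.09,0,0,0,-0.3],[0,0,-0.12,0,0,0,-0.3],[0,0,-0.12,0,0,0,-0.3],[0,0,-0.12,0,0,0,-0.3]]]' 40
python3 - <<'E'
from h import *
o=sensors.get_obs(); im=imaging.camera("wrist"); k=cal("wrist",o); hsv=cv2.cvtColor(im,cv2.COLOR_BGR2HSV); print(o["position"])
C=np.array([.44736,-.20694,.075]); hd=np.radians(83.2); u=np.array([np.cos(hd),np.sin(hd),0])
m=((hsv[...,0]<14)&(hsv[...,1]>200)&(hsv[...,2]>90)).astype(np.uint8); n,lab,st,ce=cv2.connectedComponentsWithStats(m); i=1+np.argmax(st[1:,4])
r,c=np.nonzero(lab==i); P=np.array([unproj((a,b),.083,k)[:2] for a,b in zip(c,r)]); mu=P.mean(0); v=np.linalg.svd(P-mu,full_matrices=False)[2][0]; v*=np.sign(v[1]); s=(P-mu)@v
print("handle",st[i],"head",np.degrees(np.arctan2(v[1],v[0])),"front end",mu+v*s.max(),"expected",(C+u*(-.065+.002))[:2],"len",np.ptp(s))
for name,lo,hi in [("yellow",(20,110,110),(36,255,255)),("green",(60,80,40),(95,255,255)),("pink",(150,50,90),(179,255,255))]:
    mm=cv2.inRange(hsv,lo,hi); n,lab,st,ce=cv2.connectedComponentsWithStats(mm)
    print(name,[(ce[i].round(0).tolist(),int(st[i,4]),((unproj(ce[i],.09,k)-C)@u).round(4)) for i in np.argsort(-st[1:,4])[:2]+1])
E
```

```text
clock: 21.85
position: [0.4349, -0.312, 0.0798]
ee_rot: [0.75, 0.661, -0.012, 0.007]
ft_force: [-0.2, -0.7, -0.2]
grip_width: 0.646
grasp_force: 0.0
clock: 22.55
position: [0.4363, -0.309, 0.2007]
ee_rot: [0.75, 0.661, -0.012, 0.008]
ft_force: [0.5, -0.2, -0.1]
grip_width: 0.649
grasp_force: 0.0
[ 0.43629247 -0.30899619  0.20072341]
handle [ 266  151   20  113 1342] head 83.53841676951528 front end [ 0.43920831 -0.26951274] expected [ 0.43990055 -0.26949683] len 0.087838756759668
yellow [([261.0, 29.0], 1461, np.float64(0.0137)), ([311.0, 37.0], 492, np.float64(0.0087))]
green [([100.0, 131.0], 12664, np.float64(-0.0478)), ([131.0, 389.0], 971, np.float64(-0.2682))]
pink [([275.0, 104.0], 667, np.float64(-0.0315)), ([265.0, 217.0], 1, np.float64(-0.1103))]
```

```bash
python3 -c "
from workcell import order
print(order.hand_in())"
```

```text
the job is handed in; nothing more can be done
None
```

The skewer lies in both forks of the empty brown rack with the beads between them, the gripper has let go and the job is handed in at about 22.6 s. The last picture confirms the seat and the pink and yellow beads. I couldn't pick out the green bead there, but it was between those two when lifted. I got no verdict back.

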